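# Draw out the trolley handle of a fittings case and keep hold of it

### The arm

A 6-joint arm with a two-finger parallel gripper is mounted at the origin on the work surface. World frame = base frame: x ahead of the robot, y to its left, z up, the work surface at z = 0. Lengths are in m, angles in rad, forces in N, time in s.
With the tool pointing down it reaches from about 0.35 to 0.775 m from the base axis. Payload 7.3 kg.
Tool frame: the origin (TCP) lies at the very end of the fingers, on their centre line; the grasp point (between the pads) lies 19 mm behind it (robot.hold_point_z is the distance from the TCP to the grasp point, in m); y points along the fingers, z is the direction in which the jaws open and shut, and the axes are right-handed (so a half turn about y gives the same grasp; the last joint's range is limited). The gripper opens to 92 mm and grips with 3 to 60 N. Pads are 19 mm wide; open, the fingers measure 130 mm over their backs; the gripper's body (75 mm by 190 mm) begins 47 mm behind the grasp point.
Start: joints at [-1.292, 0.342, 1.524, -0, 1.275, -0.146], TCP at [0.216, -0.478, 0.227] pointing down, gripper open.
Joint ranges: [-2.53, 2.53], [-0.77, 2.02], [0.04, 2.7], [-1, 4.14], [0.28, 2.66], [-3.11, 3.11]. Speed limits (rad/s): [2.57, 2.57, 3.14, 3.14, 3.14, 3.14].

### API

Orientations are given as [roll, pitch, yaw] about the fixed x, y, z axes, in that order (R = Rz(yaw) Ry(pitch) Rx(roll)).
In Python, from cell import robot gives the robot as it stands.
- The arm moves only by the shell command python3 -m crank 'ROWS' [OPENING] [FORCE]. ROWS is a JSON object of lists of equal length, an entry for each row: "xyz": the shift along the tool's x, y, z in cm, a list of three; "roll": the turn about the tool's y in degrees. A call has 1 to 20 rows; each row shifts and turns the commanded pose from where the row before left it, along the tool's axes as they then stand; what a row does not reach is not made up. A row lasts 1/10 s, in which the tool goes at most 50 mm and 8.59 degrees, less where a joint would pass 70% of its speed; a pose out of reach is approached as far as the arm can. A call is refused whole if a number of a shift passes 5 or a number of a turn 8.59, either way. A call with a gripper value outside its range is refused whole. OPENING is the gripper command: -1 is fully open, 1 is shut, values between are in proportion, set as the call begins (- or left out, the last holds). The fingers move at their own pace and stop on an object; FORCE is the grip in N (left out, the last holds). Time passes only in rows, so rows that do not move let the fingers close. It gives the time, the measured TCP pose, the force and the opening at its end, in the units of the state.
- robot.observe(): the state, without advancing time (a new reading comes with each control period).
- robot.read_camera(name): name is "side" or "top" or "wrist"; returns the picture (480x640x3 uint8, red, green, blue); there is no depth.
- robot.calibration(name): a dict with "intrinsics" (3x3 intrinsics, pixels), "pose" (4x4, takes a point from camera to world coordinates). Camera axes: x right, y down, z forward; pixel columns grow to the right and rows downward; lengths in m; the calibration is good to about 2 mm. A picture is of the moment at which its call begins: read the wrist's pose just before it. calibration takes no time and is no camera call; for the wrist camera it gives the pose at the moment of the call.
- robot.hand_in(): hands the job in, once; it reports no verdict.
The state is a dict: "time": time; "qpos": joint angles; "qvel": joint speeds; "joint_efforts": joint torques, N m; "tool_pos": TCP position; "tool_rot": TCP orientation; "contact_force": force on the tool from outside, world axes, zero at the start; "torque": the same for the moment, N m; "opening": finger opening in m.
Only numpy, scipy, OpenCV 4.12 (cv2) and the standard library are available. Lean on these libraries where they do the work, as an engineer would, in place of code of your own. Each camera call takes 0.05 s, during which the arm holds its last target.

### The job

The wheeled fittings case lies lid down on the bench with its pull handle pushed home and locked. Squeeze in the red button on the handle's grip, draw the handle straight out past its first stop to the second, fully extended, without dragging the case along or shifting anything else on the bench. Finish still gripping the handle firmly at full extension: do not let go, the case is about to be lifted by both ends.

Things in the scene. Friction and masses are not known exactly. Their poses are not given: they have to be found in the camera images.
- case: grey hard-shell wheeled case, black corners and spine, 340 wide, 440 long, 142 mm high, over 6 kg, lying lid down, loose on the bench (slides if pulled with over 30 N). Origin: middle of its handle end, at bench level. Its y axis points out of that end, level, the way the handle pulls out; z up; the case runs from y = 0 to -440 mm, wheels at the far end. A bezel 6 mm deep surrounds the tubes
- handle (a joint): how far the handle is drawn out (m): 0 home, first stop 0.110, second stop = full extension 0.220 (hard end 0.2215). Button out: a spring pin locks it at home and at either stop, 1.5 mm play; pulled hard while locked the pin binds, so squeeze before pulling. Button in: it slides, 5 N friction plus 15 N per m/s, and passes the first stop unfelt. Let go between stops it stays
- grip: black cross bar of the handle, 190 mm long (x), 26 thick (y, the pull direction), 24 high (z). Origin: its centre, 122 mm above the bench; axes parallel to the case's. At home 43 mm are free between its rear face and the bezel; two tubes join it 75 mm either side of its middle, 130 mm apart, so fingers fit between. Nothing is above it; the case's top is 20 mm higher than its centre
- button (a joint): red button in the middle of the grip's outer (+y) face, 36 mm long (x), 15 high (z), 6 mm proud: 0 = out, 0.005 = fully in (m). Moves along -y, towards the case, so fingers closing on the bar's front and rear faces squeeze it. Spring 5 N at first, 9 N fully in; the lock is free from 0.0035 on. Bar thickness over the button: 32 mm out, 27 mm pressed
- button_face (a point): middle of the red button's outer face
- tape_roll: brown roll of packing tape, 100 mm across, 48 mm high, lying flat on the bench; leave it. Origin: centre of its underside
- brass_tee: brass tee fitting, 56 mm long, 27 mm high, loose on the bench, perhaps below the handle's path; leave it. Origin: middle of its run, at bench level
- black_elbow: black plastic elbow fitting, 45 mm legs, 26 mm high, loose on the bench, perhaps below the handle's path; leave it. Origin: at its corner, at bench level
- ball_valve: brass ball valve with a blue lever, 100 mm long, 53 mm high, loose on the bench, perhaps below the handle's path; leave it. Origin: under its ball, at bench level
- small_carton: white carton 130 x 100 x 75 mm high, loose on the bench; leave it. Origin: centre of its underside
- marker: white marker pen with a dark cap, 145 mm long, 18 mm thick, lying on the bench; leave it. Origin: near its middle, at bench level

How it is judged:
By the outcome, as a careful person would: the job done as asked, in the order asked, and still so for the second after the job is handed in, while the arm keeps its last pose, push and grip.
It also fails if it takes over 38 s, if anything falls off the work surface, if the arm or the gripper's body presses on something with over 40 N, if the wrist force passes 120 N, or if a joint passes its speed limit or range.

## Working session

There is one attempt and no reset: what is moved stays moved. The work goes in short steps, Python scripts to look and compute and a shell command to move; the robot and the scene stay as the last step left them, time stands still between calls to the robot, and variables do not carry over. Pictures are saved under pics/ and viewed, and the job is handed in when it is done.

```bash
ls; mkdir -p pics; python3 - <<'E'
from cell import robot
import cv2,numpy as np
np.set_printoptions(precision=4,suppress=True)
s=robot.observe(); print(s)
for n in("top","side","wrist"):
    c=robot.calibration(n); print(n,c["intrinsics"],c["pose"])
    cv2.imwrite(f"pics/{n}0.png",robot.read_camera(n)[:,:,::-1])
print(robot.hold_point_z)
E
```

```text
pics
{'time': 0.0, 'qpos': array([-1.292 ,  0.3427,  1.525 , -0.    ,  1.2754, -0.146 ]), 'qvel': array([ 0.002 , -0.0005, -0.0007,  0.0009,  0.0002,  0.0001]), 'joint_efforts': array([  0.0012, -43.1244, -24.4221,   0.0718,   0.0558,  -0.0001]), 'tool_pos': array([ 0.2163, -0.4779,  0.226 ]), 'tool_rot': array([-1.5723,  0.0002, -2.7168]), 'contact_force': array([ 0.1368,  0.1226, -0.2854]), 'torque': array([-0.0033, -0.0496, -0.0372]), 'opening': 0.09175157524408406}
top [[528.9871   0.     323.7721]
 [  0.     528.9871 234.8967]
 [  0.       0.       1.    ]] [[ 0.0034 -0.9935  0.1141  0.4015]
 [-0.9997 -0.0005  0.0254  0.0053]
 [-0.0252 -0.1142 -0.9931  1.157 ]
 [ 0.      0.      0.      1.    ]]
side [[605.6554   0.     305.4515]
 [  0.     605.6554 230.2934]
 [  0.       0.       1.    ]] [[-0.9915 -0.0902  0.0938  0.4052]
 [-0.1302  0.6867 -0.7152  0.9456]
 [ 0.0001 -0.7213 -0.6926  1.0049]
 [ 0.      0.      0.      1.    ]]
wrist [[421.7406   0.     325.6164]
 [  0.     421.7406 243.4559]
 [  0.       0.       1.    ]] [[ 0.4122 -0.8725 -0.2625  0.286 ]
 [-0.9111 -0.3953 -0.1168 -0.4454]
 [-0.0019  0.2873 -0.9578  0.3848]
 [ 0.      0.      0.      1.    ]]
0.0188
```

View pics/top0.png

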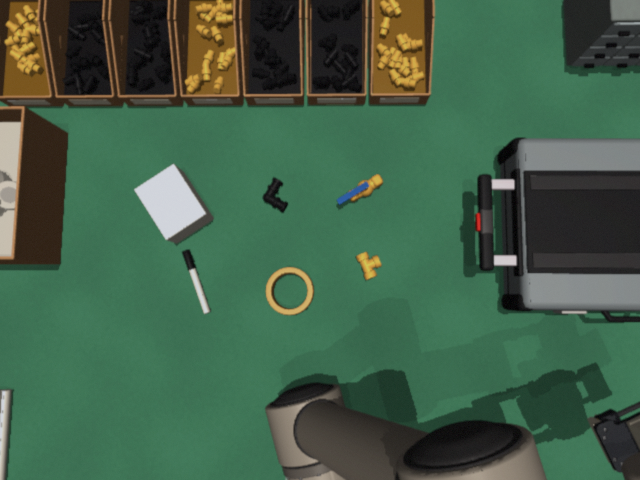

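View pics/side0.png

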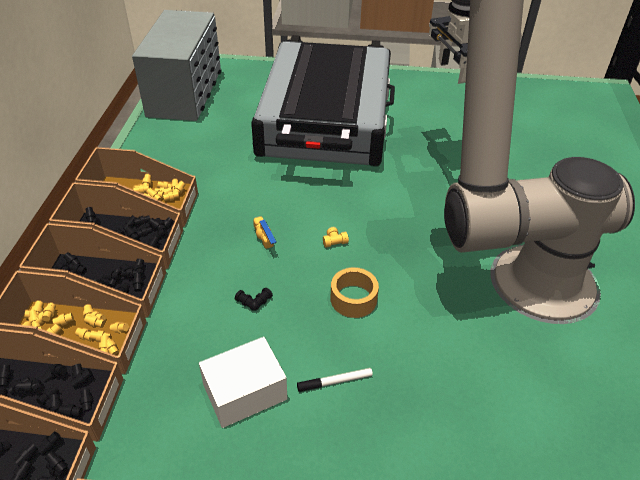

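View pics/wrist0.png

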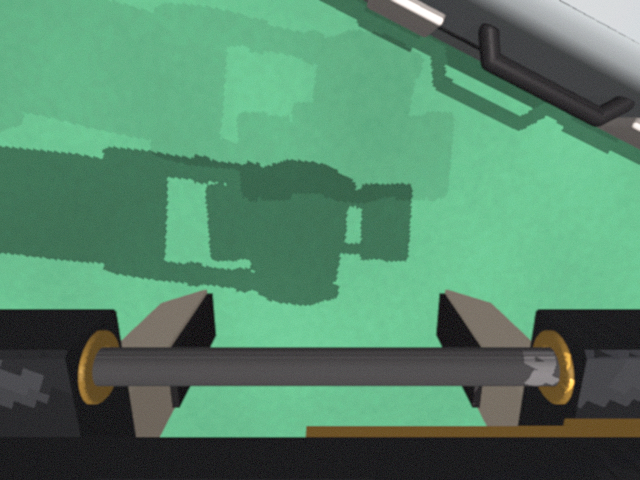

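```bash
python3 - <<'E'
import cv2
a=cv2.imread("pics/top0.png")[160:285,450:550]
cv2.imwrite("pics/c1.png",cv2.resize(a,None,fx=4.8,fy=4.8,interpolation=2))
a=cv2.imread("pics/side0.png")[110:175,240:400]
cv2.imwrite("pics/c2.png",cv2.resize(a,None,fx=5,fy=5,interpolation=2))
E
```

```text
(no output)
```

View pics/c1.png

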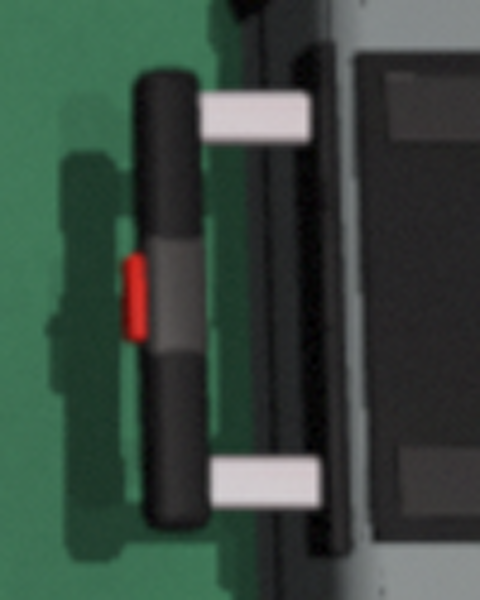

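View pics/c2.png

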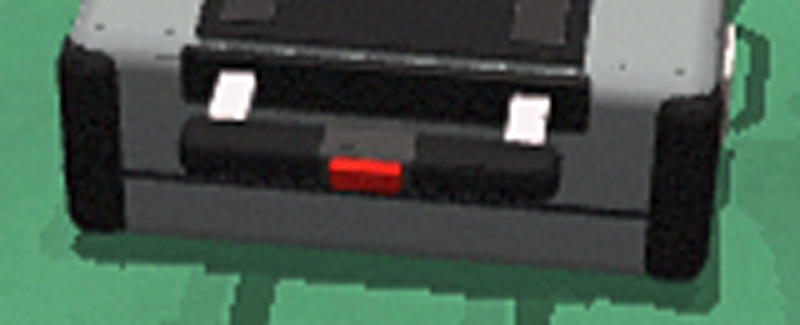

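```bash
cat > h.py <<'E'
from cell import robot
import numpy as np
np.set_printoptions(precision=4,suppress=True)
def ray(n,u,v,z,c=None):
    c=c or robot.calibration(n);K,T=c["intrinsics"],np.array(c["pose"])
    d=T[:3,:3]@np.linalg.solve(K,[u,v,1]);o=T[:3,3];return o+d*(z-o[2])/d[2]
def proj(n,p,c=None):
    c=c or robot.calibration(n);K,T=c["intrinsics"],np.array(c["pose"])
    q=K@(T[:3,:3].T@(np.array(p)-T[:3,3]));return q[:2]/q[2]
E
python3 - <<'E'
from h import *
t=lambda x,y:(450+x/4.8-.4,160+y/4.8-.4)
s=lambda x,y:(240+x/5-.4,110+y/5-.4)
A=ray("top",*t(167,70),.122);B=ray("top",*t(178,528),.122)
print("ends",A,B,(A+B)/2,np.linalg.norm(A-B),np.degrees(np.arctan2((A-B)[1],(A-B)[0])))
print("bar front low",ray("top",*t(143,298),.113),"rear top",ray("top",*t(206,298),.134))
print("button outer low",ray("top",*t(123,298),.1145))
print("side: ends",ray("side",*s(182,145),.122),ray("side",*s(558,175),.122))
print("side btn centre face", ray("side",*s(365,180),.120), ray("side",*s(365,192),.1145))
# case end
for p in((310,45),(325,550)): print("bezel top front",ray("top",*t(*p),.142))
for p in ((383,178),(361,265)):print(ray("top",*p,.02))
E
```

```text
ends [ 0.6417 -0.2861  0.122 ] [ 0.4528 -0.2847  0.122 ] [ 0.5472 -0.2854  0.122 ] 0.18884847415705638 -0.4411133659646592
bar front low [ 0.5479 -0.2759  0.113 ] rear top [ 0.545  -0.2954  0.134 ]
button outer low [ 0.5477 -0.2673  0.1145]
side: ends [ 0.6408 -0.2845  0.122 ] [ 0.4526 -0.2836  0.122 ]
side btn centre face [ 0.5468 -0.2698  0.12  ] [ 0.5465 -0.2674  0.1145]
bezel top front [ 0.6472 -0.3382  0.142 ]
bezel top front [ 0.4433 -0.3365  0.142 ]
[ 0.6574 -0.0947  0.02  ]
[ 0.4672 -0.0458  0.02  ]
```

```bash
python3 -m crank '{"xyz":[[0,0,0],[0,0,0],[0,0,0],[0,0,0],[0,0,0]],"roll":[6.2,6.2,6.2,6.2,0]}' -1 10
python3 - <<'E'
from h import *
from scipy.spatial.transform import Rotation as R
s=robot.observe();M=R.from_euler("xyz",s["tool_rot"]).as_matrix();print(M)
print(M.T@(np.array([.547,-.281,.20])-s["tool_pos"])*100)
E
```

```text
time: 0.65
tool_pos: [0.2164, -0.4782, 0.2265]
tool_rot: [-1.571, -0.0, 3.133]
contact_force: [-0.3, 0.2, 0.1]
opening: 0.0918
[[-1.     -0.0001 -0.009 ]
 [ 0.009   0.0006 -1.    ]
 [ 0.0001 -1.     -0.0005]]
[-32.8858   2.6531 -20.0134]
```

```bash
python3 -m crank '{"xyz":[[-2,0,-1.2],[-3,0,-1.8],[-3,0,-1.8],[-3,0,-1.8],[-3,0,-1.8],[-3,0,-1.8],[-3,0,-1.8],[-3,0,-1.8],[-3,0,-1.8],[-3,0,-1.8],[-2.4,0,-1.6],[-1.5,0,-1],[0,0,0],[0,0,0],[0,0,0]],"roll":[0,0,0,0,0,0,0,0,0,0,0,0,0,0,0]}' -1 10
python3 - <<'E'
from h import *
import cv2,pickle
c=robot.calibration("wrist");pickle.dump(c,open("w1.pkl","wb"))
cv2.imwrite("pics/w1.png",robot.read_camera("wrist")[:,:,::-1])
for dx,dy in((-95,13),(95,13),(95,-13),(-95,-13)): print(proj("wrist",[.547+dx/1e3,-.285+dy/1e3,.134],c))
E
```

```text
time: 2.15
tool_pos: [0.5461, -0.2818, 0.2267]
tool_rot: [-1.571, -0.001, 3.133]
contact_force: [0.3, 0.3, 0.3]
opening: 0.0918
[313.6671 375.9792]
[307.9826  80.5135]
[354.6254  80.088 ]
[351.4986 375.7054]
```

View pics/w1.png

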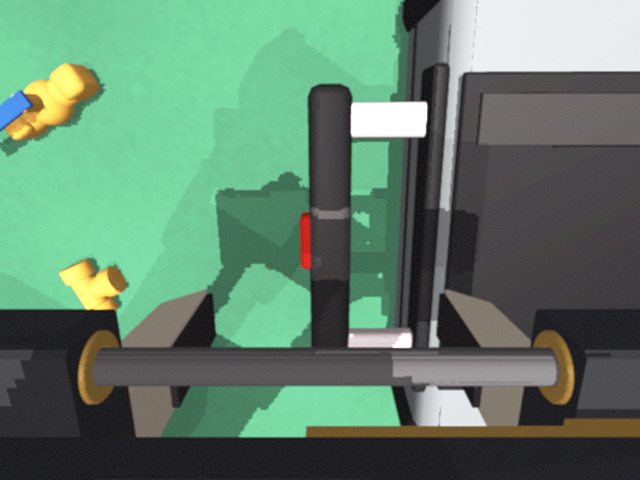

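```bash
python3 - <<'E'
from h import *
import cv2,pickle
c=pickle.load(open("w1.pkl","rb"))
im=cv2.imread("pics/w1.png")
cv2.imwrite("pics/c3.png",cv2.resize(im[70:350,290:430],None,fx=2.1,fy=2.1,interpolation=2))
for z in(.122,.128):
  print(z,[ray("wrist",u,v,z,c)[:2] for u,v in((309,150),(350,150),(311,320),(350,320),(302,214),(302,268),(330,85))])
print("bezel",[ray("wrist",u,v,.142,c)[:2] for u,v in((424,100),(412,330))])
b=robot.observe();print(b["tool_pos"])
E
```

```text
0.122 [array([ 0.6032, -0.2713]), array([ 0.603 , -0.2964]), array([ 0.4884, -0.2704]), array([ 0.4882, -0.2973]), array([ 0.5632, -0.2661]), array([ 0.5266, -0.2652]), array([ 0.6404, -0.2844])]
0.128 [array([ 0.6036, -0.2716]), array([ 0.6034, -0.2961]), array([ 0.4915, -0.2707]), array([ 0.4912, -0.297 ]), array([ 0.5646, -0.2664]), array([ 0.5288, -0.2655]), array([ 0.64  , -0.2843])]
bezel [array([ 0.6309, -0.3355]), array([ 0.491, -0.336])]
[ 0.5461 -0.2819  0.2269]
```

View pics/c3.png

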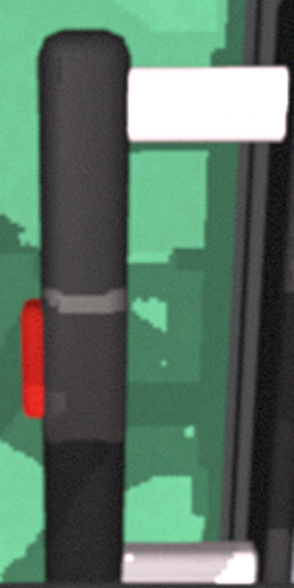

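```bash
python3 -m crank '{"xyz":[[0,0,0],[0,1,0],[0,1.5,0],[0,1.5,0],[0,1.5,0],[0,1.5,0],[0,1.5,0],[0,1.5,0],[0,1.2,0],[0,0.8,0],[0,0.4,0],[0,0,0],[0,0,0]],"roll":[0,0,0,0,0,0,0,0,0,0,0,0,0]}' -0.15 10
python3 - <<'E'
from h import *
import cv2
cv2.imwrite("pics/w2.png",robot.read_camera("wrist")[:,:,::-1])
cv2.imwrite("pics/s2.png",cv2.resize(robot.read_camera("side")[80:200,220:420,::-1],None,fx=4,fy=4))
E
```

```text
time: 3.5
tool_pos: [0.5473, -0.2812, 0.1033]
tool_rot: [-1.57, 0.001, 3.134]
contact_force: [1.0, 0.5, -0.7]
opening: 0.0529
```

View pics/w2.png

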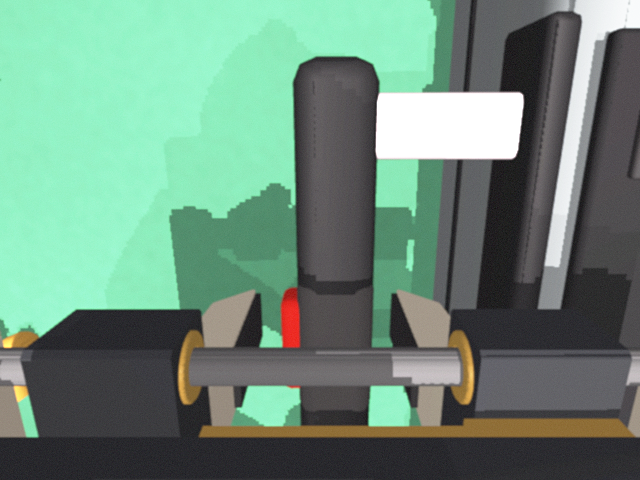

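View pics/s2.png

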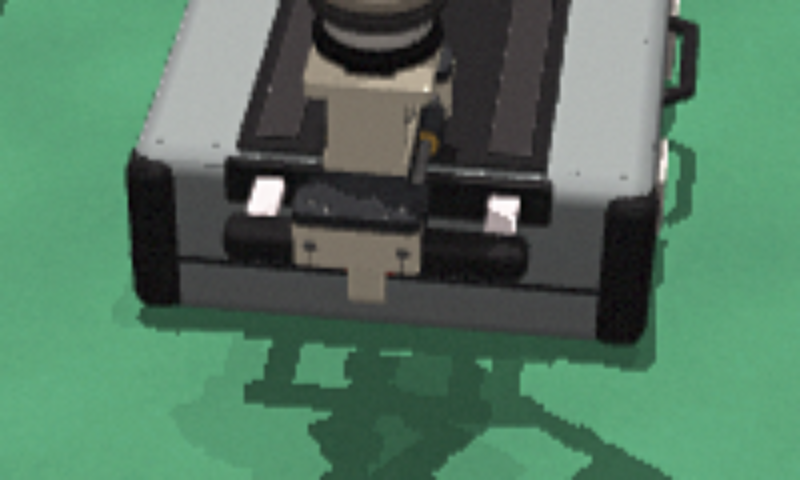

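```bash
python3 -m crank '{"xyz":[[0,0,0],[0,0,0],[0,0,0],[0,0,0],[0,0,0],[0,0,0],[0,0,0],[0,0,0]],"roll":[0,0,0,0,0,0,0,0]}' 1 8
```

```text
time: 4.4
tool_pos: [0.5471, -0.2814, 0.1029]
tool_rot: [-1.57, 0.0, 3.133]
contact_force: [-0.3, -4.3, 0.7]
opening: 0.0311
```

```bash
python3 -m crank '{"xyz":[[0,0,0.1],[0,0,0],[0,0,0],[0,0,0]],"roll":[0,0,0,0]}' 1 12
```

```text
time: 4.8
tool_pos: [0.5471, -0.2818, 0.1029]
tool_rot: [-1.571, 0.0, 3.134]
contact_force: [-0.4, -1.2, 2.6]
opening: 0.0268
```

```bash
python3 -m crank '{"xyz":[[0,0,0],[0,0,0],[0,0,0],[0,0,0],[0,0,0]],"roll":[0,0,0,0,0]}' 1 45
python3 - <<'E'
from h import *
import cv2
cv2.imwrite("pics/w3.png",robot.read_camera("wrist")[:,:,::-1])
t=robot.read_camera("top")[:,:,::-1];cv2.imwrite("pics/t3.png",t)
E
```

```text
time: 5.3
tool_pos: [0.5471, -0.2819, 0.1029]
tool_rot: [-1.571, 0.0, 3.134]
contact_force: [-0.9, 1.2, 4.9]
opening: 0.0263
```

View pics/w3.png

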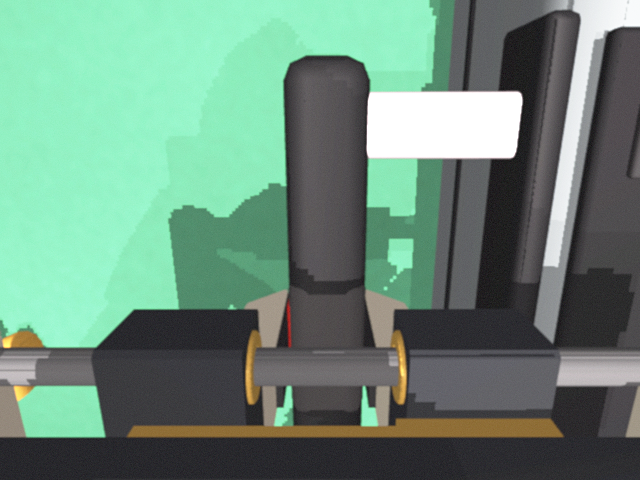

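```bash
python3 -m crank '{"xyz":[[0,0,-0.2],[0,0,-0.4],[0,0,-0.6],[0,0,-0.6],[0,0,-0.6],[0,0,-0.6],[0,0,-0.6],[0,0,-0.4],[0,0,-0.2],[0,0,0],[0,0,0]],"roll":[0,0,0,0,0,0,0,0,0,0,0]}' 1 45
python3 - <<'E'
from h import *
import cv2
cv2.imwrite("pics/w4.png",robot.read_camera("wrist")[:,:,::-1])
t=robot.read_camera("top")[:,:,::-1];cv2.imwrite("pics/t4.png",t)
a=cv2.imread("pics/t3.png")[130:320,440:640];b=t[130:320,440:640]
cv2.imwrite("pics/c4.png",cv2.resize(cv2.vconcat([a,b]),None,fx=1.5,fy=1.5))
g=lambda i:cv2.cvtColor(i[140:310,520:640],6).astype(np.float32)
print(cv2.phaseCorrelate(g(cv2.imread("pics/top0.png")),g(t)))
E
```

```text
time: 6.5
tool_pos: [0.5473, -0.2404, 0.1029]
tool_rot: [-1.57, 0.0, 3.133]
contact_force: [-1.9, -3.7, 4.8]
opening: 0.0265
((0.26446655132350827, 0.19117506062409007), 0.22377614754217642)
```

View pics/c4.png

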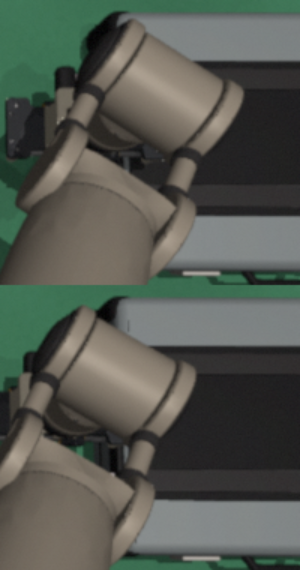

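```bash
python3 -m crank '{"xyz":[[0,0,-0.3],[0,0,-0.6],[0,0,-0.8],[0,0,-1],[0,0,-1],[0,0,-1],[0,0,-1],[0,0,-0.8],[0,0,-0.5],[0,0,-0.2],[0,0,0]],"roll":[0,0,0,0,0,0,0,0,0,0,0]}' 1 45
python3 -m crank '{"xyz":[[0,0,-0.3],[0,0,-0.6],[0,0,-0.9],[0,0,-1],[0,0,-1],[0,0,-1],[0,0,-1],[0,0,-1],[0,0,-0.8],[0,0,-0.6],[0,0,-0.4],[0,0,-0.2],[0,0,0],[0,0,0]],"roll":[0,0,0,0,0,0,0,0,0,0,0,0,0,0]}' 1 45
python3 - <<'E'
from h import *
import cv2
cv2.imwrite("pics/w5.png",robot.read_camera("wrist")[:,:,::-1])
t=robot.read_camera("top")[:,:,::-1];cv2.imwrite("pics/t5.png",t)
E
```

```text
time: 7.7
tool_pos: [0.5477, -0.1678, 0.1028]
tool_rot: [-1.571, -0.0, 3.134]
contact_force: [-2.8, -2.2, 5.7]
opening: 0.0263
time: 9.1
tool_pos: [0.5482, -0.0799, 0.1029]
tool_rot: [-1.571, -0.001, 3.134]
contact_force: [-1.5, -3.4, 6.6]
opening: 0.0263
```

View pics/t5.png

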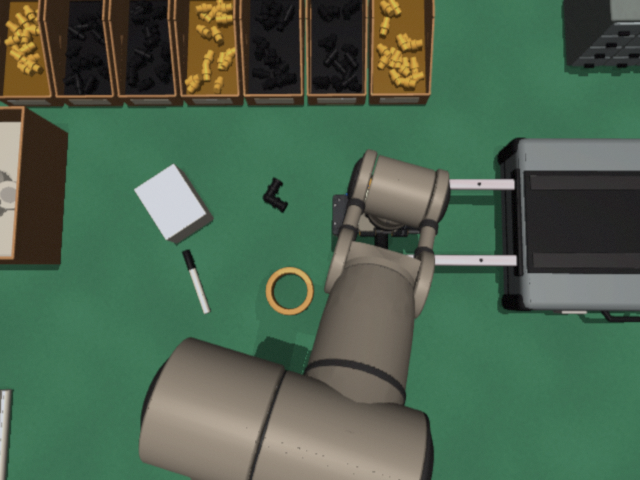

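View pics/w5.png

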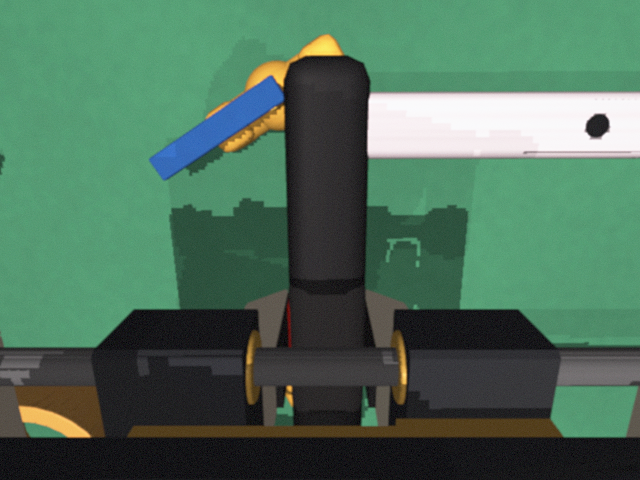

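```bash
python3 -m crank '{"xyz":[[0,0,-0.2],[0,0,-0.3],[0,0,-0.3],[0,0,-0.2],[0,0,-0.1],[0,0,-0.1],[0,0,0],[0,0,0]],"roll":[0,0,0,0,0,0,0,0]}' 1 45
python3 -m crank '{"xyz":[[0,0,-0.1],[0,0,0],[0,0,0]],"roll":[0,0,0]}' 1 45
python3 -m crank '{"xyz":[[0,0,-0.1],[0,0,0],[0,0,0]],"roll":[0,0,0]}' 1 45
```

```text
time: 10.0
tool_pos: [0.5483, -0.0682, 0.1029]
tool_rot: [-1.57, -0.001, 3.134]
contact_force: [-3.3, -4.3, 6.3]
opening: 0.0265
time: 10.3
tool_pos: [0.5483, -0.0673, 0.1029]
tool_rot: [-1.57, -0.001, 3.134]
contact_force: [-2.2, -4.4, 6.9]
opening: 0.0265
time: 10.6
tool_pos: [0.5483, -0.0663, 0.1029]
tool_rot: [-1.57, -0.001, 3.134]
contact_force: [-2.1, -4.7, 7.1]
opening: 0.0268
```

```bash
python3 -m crank '{"xyz":[[0,0,-0.1],[0,0,0],[0,0,0]],"roll":[0,0,0]}' 1 45
python3 -m crank '{"xyz":[[0,0,-0.05],[0,0,0],[0,0,0]],"roll":[0,0,0]}' 1 45
```

```text
time: 10.9
tool_pos: [0.5483, -0.0653, 0.1029]
tool_rot: [-1.57, -0.001, 3.133]
contact_force: [-2.8, -4.4, 6.6]
opening: 0.0266
time: 11.2
tool_pos: [0.5483, -0.0649, 0.1028]
tool_rot: [-1.57, -0.001, 3.134]
contact_force: [-2.6, -5.2, 6.2]
opening: 0.0265
```

```bash
for i in 1; do python3 -m crank '{"xyz":[[0,0,-0.05],[0,0,0],[0,0,0]],"roll":[0,0,0]}' 1 45; done
python3 -m crank '{"xyz":[[0,0,-0.05],[0,0,0],[0,0,0]],"roll":[0,0,0]}' 1 45
```

```text
time: 11.5
tool_pos: [0.5483, -0.0644, 0.1029]
tool_rot: [-1.57, -0.001, 3.133]
contact_force: [-2.5, -4.0, 6.4]
opening: 0.0263
time: 11.8
tool_pos: [0.5483, -0.0639, 0.1028]
tool_rot: [-1.57, -0.001, 3.134]
contact_force: [-3.2, -4.7, 6.9]
opening: 0.0268
```

```bash
python3 -m crank '{"xyz":[[0,0,-0.05],[0,0,0],[0,0,0]],"roll":[0,0,0]}' 1 45
python3 -m crank '{"xyz":[[0,0,-0.05],[0,0,0],[0,0,0]],"roll":[0,0,0]}' 1 45
```

```text
time: 12.1
tool_pos: [0.5483, -0.0634, 0.1029]
tool_rot: [-1.57, -0.001, 3.133]
contact_force: [-2.3, -4.3, 7.3]
opening: 0.0268
time: 12.4
tool_pos: [0.5483, -0.0629, 0.1028]
tool_rot: [-1.57, -0.001, 3.133]
contact_force: [-3.7, -4.5, 7.0]
opening: 0.0267
```

```bash
python3 -m crank '{"xyz":[[0,0,-0.05],[0,0,0],[0,0,0]],"roll":[0,0,0]}' 1 45
python3 -m crank '{"xyz":[[0,0,-0.05],[0,0,0],[0,0,0]],"roll":[0,0,0]}' 1 45
python3 - <<'E'
from h import *
import cv2
t=robot.read_camera("top")[:,:,::-1];cv2.imwrite("pics/t6.png",t)
s=robot.read_camera("side")[:,:,::-1];cv2.imwrite("pics/s6.png",s)
g=lambda i,a,b,c,d:cv2.GaussianBlur(cv2.cvtColor(i[a:b,c:d],6),(3,3),0).astype(np.float32)
for box in((138,180,520,640),(265,310,530,640),(185,265,530,640)):
  print([np.round(cv2.phaseCorrelate(g(cv2.imread("pics/top0.png"),*box),g(cv2.imread(f"pics/{n}.png"),*box)),3) if 0 else cv2.phaseCorrelate(g(cv2.imread("pics/top0.png"),*box),g(cv2.imread(f"pics/{n}.png"),*box)) for n in("t5","t6")])
E
```

```text
time: 12.7
tool_pos: [0.5483, -0.0625, 0.1028]
tool_rot: [-1.57, -0.001, 3.133]
contact_force: [-2.8, -6.7, 6.7]
opening: 0.0268
time: 13.0
tool_pos: [0.5484, -0.0625, 0.1029]
tool_rot: [-1.569, -0.001, 3.133]
contact_force: [-2.8, -7.4, 6.3]
opening: 0.0264
[((-0.09206495990626706, 0.5661152786670485), 0.9570391566665084), ((-0.004582111405383671, 0.5305481501851439), 0.9496043138150816)]
[((-0.037772814894850626, 0.5079542043878753), 1.0080846458011203), ((-0.04374366736956148, 0.48820466146004193), 1.0197518830829198)]
[((0.04882271136846583, -0.007294647302941826), 0.8636801322301229), ((-0.03728252329948134, -0.003021595954805889), 0.8697355275352796)]
```

View pics/s6.png

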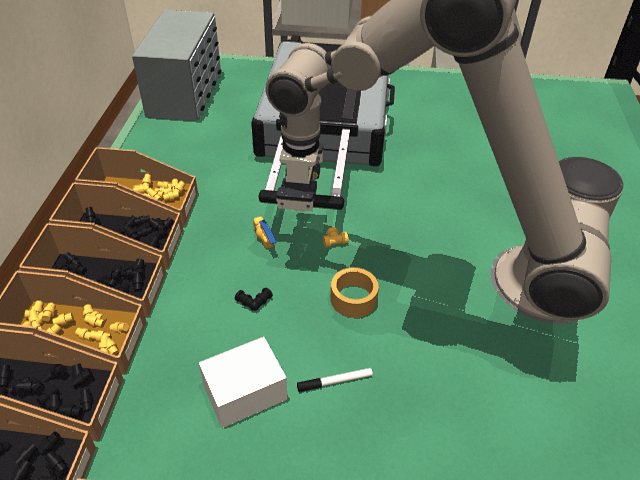

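```bash
python3 -m crank '{"xyz":[[0,0,-0.05],[0,0,0],[0,0,0]],"roll":[0,0,0]}' 1 45
```

```text
time: 13.4
tool_pos: [0.5483, -0.0625, 0.1028]
tool_rot: [-1.569, -0.001, 3.133]
contact_force: [-2.5, -9.9, 6.1]
opening: 0.0267
```

```bash
python3 -m crank '{"xyz":[[0,0,0.1],[0,0,0],[0,0,0],[0,0,0],[0,0,0],[0,0,0],[0,0,0],[0,0,0]],"roll":[0,0,0,0,0,0,0,0]}' 1 45
python3 - <<'E'
from h import *
import cv2
cv2.imwrite("pics/w7.png",robot.read_camera("wrist")[:,:,::-1])
t=robot.read_camera("top")[:,:,::-1];o=cv2.imread("pics/top0.png")
d=cv2.absdiff(t,o).max(2);print([(d[130:320,500:640]>60).sum(),(d[150:320,130:320]>60).sum()])
s=robot.read_camera("side")[:,:,::-1];o=cv2.imread("pics/side0.png")
cv2.imwrite("pics/c7.png",cv2.vconcat([cv2.resize(i[30:260,210:410],None,fx=1.3,fy=1.3) for i in(o,s)]))
E
```

```text
time: 14.2
tool_pos: [0.5483, -0.0625, 0.1029]
tool_rot: [-1.57, -0.001, 3.133]
contact_force: [-2.1, -5.0, 6.8]
opening: 0.0262
[np.int64(0), np.int64(31)]
```

View pics/c7.png

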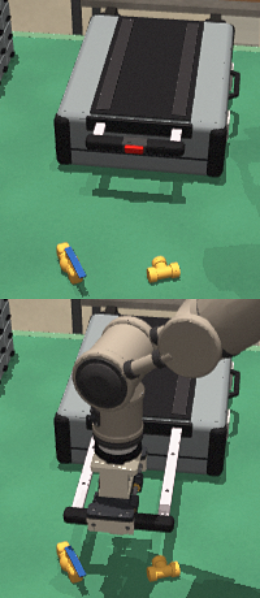

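View pics/w7.png

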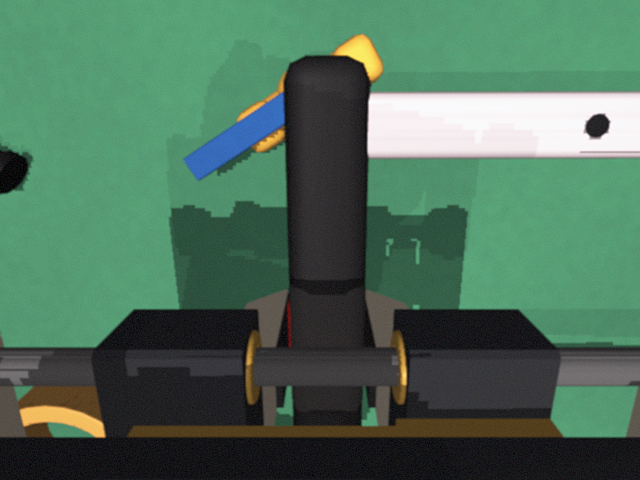

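The bar is held firmly at full extension with the button squeezed in. The case and the fittings are where they started, so I'm handing in.

```bash
python3 -c "
from cell import robot
print(robot.hand_in())"
```

```text
the job is handed in; nothing more can be done
None
```

The handle is drawn out to its second stop, and I handed the job in at about 14 s with the gripper still holding the bar at 45 N.

I closed lightly on the bar first. Once the button was in (opening about 27 mm), I raised the grip to 45 N. The handle had already slid about 3 mm out while I was squeezing. I then pulled it straight out, past the first stop, until it met its hard end.

Last checks:
- **Full extension:** the tool stopped at y = -0.0625 while the pull force rose from about 4.5 N to 10 N. I then eased the pull to about 5 N and the handle did not move back. My travel estimate is about 222 mm, good to about 1 mm, against the hard end at 221.5 mm.
- **Button:** the opening was 26.2 mm at the end, which means it is fully in.
- **Case:** comparing the top pictures from start and finish showed no change over the case. Two image-correlation strips did read a steady 0.5 pixel shift sideways. I take that as an artefact: it was the same before and after the last pull, and a third strip read zero.
- **Bench:** the tape roll, elbow, carton and marker showed almost no change in the top picture (31 pixels). In the side view the tee and ball valve look to be in their original places.

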